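# Dock the laser head and hold the attenuator slide at its set mark

### The arm

A 6-joint arm with a two-finger parallel gripper is mounted at the origin on the work surface. World frame = base frame: x ahead of the robot, y to its left, z up, the work surface at z = 0. Lengths are in m, angles in rad, forces in N, time in s.
With the tool pointing down it reaches from about 0.225 to 0.875 m from the base axis. Payload 3.4 kg.
Tool frame: the origin (TCP) lies between the finger pads; the fingertips stand 14 mm ahead of it and the grasp point (between the pads) lies 5 mm behind it; z points along the fingers, y is the line along which they close (so a half turn about z gives the same grasp; the last joint's range is limited). The gripper opens to 85 mm and grips with 20 to 120 N. Pads are 22 mm wide; open, the fingers measure 114 mm over their backs; the gripper's body (76 mm by 85 mm) begins 54 mm behind the grasp point. The pads swing forward as they close: fully open they stand 13 mm farther back than shut.
Start: joints at [1.183, 0.276, 1.505, -0, 1.361, -0.121], TCP at [0.152, 0.555, 0.245] pointing down, gripper open.
Joint ranges: [-2.89, 2.89], [-0.75, 2.08], [0.22, 2.7], [-1.18, 4.32], [0.11, 2.71], [-2.7, 2.7]. Speed limits (rad/s): [2.57, 2.57, 3.14, 3.14, 3.14, 3.14].

### API

Orientations are given as [roll, pitch, yaw] about the fixed x, y, z axes, in that order (R = Rz(yaw) Ry(pitch) Rx(roll)).
In Python, from workcell import manip gives the robot as it stands. The module is installed in compiled form; this text tells all that it offers.
- The arm moves only by the shell command python3 -m pendant 'ROWS' [FORCE]. ROWS is JSON, a list of rows, each an object of numbers: "gripper": the closure, from 0 (fully open) to 1 (shut); "x", "y", "z": the shift along the tool's x, y, z in m; "roll": the turn about the tool's z in rad. A call has 1 to 10 rows; each row is the pose to reach, as a shift and turn from the pose commanded when the call began, along the tool's axes at that moment; what a row does not reach only later rows make up. A row lasts 1/10 s, in which the tool goes at most 50 mm and 8.59 degrees, less where a joint would pass 70% of its speed; a pose out of reach is approached as far as the arm can. A call with a gripper value outside its range is refused whole. The fingers move at their own pace and stop on an object; FORCE is the grip in N (left out, the last holds). Time passes only in rows, so rows that repeat a pose let the fingers close. It gives the time, the measured TCP pose, the force, the opening and the grip force at its end, in the units of the state.
- manip.get_obs(): the state, without advancing time (a new reading comes with each control period).
- manip.capture(name): name is "scene" or "top" or "wrist"; returns a dict with "pixels" (384x512x3 uint8, red, green, blue), "z_map" (384x512 float32, m along the optical axis (not along the pixel's ray), 0 where there is no reading), "K" (3x3 intrinsics, pixels), "k1" (the pictures are not rectified: a ray, as slopes to the right and down, at radius r is drawn at 1 + k1 r^2 times it, then the intrinsics apply), "extrinsics" (4x4, takes a point from camera to world coordinates). Camera axes: x right, y down, z forward; pixel columns grow to the right and rows downward; lengths in m; the calibration is good to about 2 mm. A picture is of the moment at which its call begins.
- manip.finish_job(): hands the job in; it is judged then, once.
The state is a dict: "t": time; "joint_positions": joint angles; "joint_vel": joint speeds; "joint_efforts": joint torques, N m; "position": TCP position; "ee_rot": TCP orientation; "contact_force": force on the tool from outside, world axes, zero at the start; "wrist_torque": the same for the moment, N m; "gripper_width": finger opening in m; "grip_force": force on a finger pad.
Only numpy, scipy, OpenCV 4.12 (cv2) and the standard library are available. Lean on these libraries where they do the work, as an engineer would, in place of code of your own. Each camera call takes 0.05 s, during which the arm holds its last target. There are 200 camera calls.

### The job

Slide the laser head along its rail, nose under the hood of the black box, until it is fully home with its flange against the hood. Only then, so that no light gets out, pull the spring-return attenuator slide on the box's lid out by its knob until its pointer stands level with the pointer of the cursor clamped on the scale. Finish while still holding it there with the gripper for the power reading, and leave everything else on the bench where it is.

Things in the scene. Friction and masses are not known exactly. Their poses are not given: they have to be found in the camera images.
- breadboard: Black optical breadboard, 300 (x) x 450 (y) x 13 mm, fixed to the table, deck top at z 23 mm; origin at the centre of its footprint on the table. Its y axis runs along the rail, from the black box (negative y) to the rail's free end; its x axis points away from the robot. The rail lies on x = 0 from y -30 to 210 mm: 40 mm wide, top at z 35 mm.
- box_lid (a point): Centre of the lid of the black box, on its top face, 108 mm over the table; axes as the breadboard's. The box is 130 mm (x) by 120 mm (y) and fixed; its lid carries the attenuator slide and its scale, up to 25 mm high, and a spring barrel at the far side. A round power sensor, up to z 111 mm, stands on its -y side.
- hood_mouth (a point): Middle of the open front edge of the hood, the grey sheet-metal overhang before the box's entry port that the laser head's nose slides into. The hood is 72 mm wide (breadboard x) and reaches from here 40 mm back to the box; roof top at z 103 mm. Fixed.
- laser_head (a point): Centre of the laser head, a black block 40 mm wide (breadboard x), 50 mm long (y), z 55..99 mm, on a rail carriage 50 mm wide with its top at z 50 mm. To -y: an aluminium flange 72 mm wide, front face 29 mm from the centre, top z 103 mm, then a 28 mm nose tube 45 mm long. To +y: a heat sink of the same width and height, to 43 mm. Grip the block across its 40 mm from above, or push it from behind.
- laser_carriage (a joint): Travel of the laser head along its rail towards the box (breadboard -y), m: 0 = farthest out, 0.100 = fully home, where a stop ends the travel with the flange against the hood. Starts between 0 and 0.04. Stiff sliding friction of about 3 N; it stays where it is left.
- knob_centre (a point): Centre of the attenuator slide's knob: knurled, black, upright, 18 mm in diameter, z 120..150 mm over the table; this point is on its axis at z 135 mm. It stands on the outer end of the slide's flat bar (18 mm wide, top at z 116 mm), at rest 35 mm out from the side of the box that faces the robot. Axes as the breadboard's.
- attenuator_slide (a joint): Pull of the spring-return attenuator slide, m: 0 = at rest, beam shut off, grows as the knob is pulled straight out from the box along breadboard -x (towards the robot); hard end at 0.060. The spring pulls back with about 4.5 N at 0, rising 1.3 N per 10 mm (10.5 N at 0.045); let go, it snaps back to 0.
- slide_pointer (a point): Tip of the steel pointer fixed on the attenuator slide, 4 mm wide, lying over the scale (the wide black strip with white ticks on the lid). It moves with the slide. Axes as the breadboard's.
- cursor_tip (a point): Tip of the cursor's pointer, 4 mm wide. The cursor is a 12 mm wide aluminium saddle with a thumbscrew, clamped fast on the scale's outer edge, 25 to 45 mm from the slide pointer's rest place in the pull direction; it is not a stop. Its tip faces the slide's pointer: the two are level when equal along the breadboard's x axis. Axes as the breadboard's.
- ball_driver_grip (a point): Bystander on the breadboard: screwdriver, 150 mm long, lying; point on its handle.
- lens_cap: Bystander on the breadboard: black round cap, 33 mm across, 10 mm high.
- bracket: Bystander on the breadboard: black angle bracket, 62 mm long, 33 mm high.
- post: Bystander on the breadboard: post in its holder, upright, 31 mm across, 80 mm high.
- power_meter: Bystander on the table: blue-grey handheld meter leaning on its stand, about 200 x 100 mm, 130 mm high.
- parts_box: Bystander on the table: clear tray of screws, 85 x 120 x 30 mm.
- goggles: Bystander on the table: dark safety goggles, about 105 x 146 x 48 mm.

How it is judged:
By the outcome, as a careful person would: the job done as asked, in the order asked, and still so for the second after the job is handed in, while the arm keeps its last pose, push and grip.
It also fails if it takes over 48 s, if anything falls off the work surface, if the arm or the gripper's body presses on something with over 40 N, if the wrist force passes 120 N, or if a joint passes its speed limit or range.

## Working session

There is one attempt and no reset: what is moved stays moved. The work goes in short steps, Python scripts to look and compute and a shell command to move; the robot and the scene stay as the last step left them, time stands still between calls to the robot, and variables do not carry over. Pictures are saved under pics/ and viewed, at most 10 in all, crops included, and the job is handed in when it is done.

```bash
mkdir -p pics; cat > h.py <<'E'
import numpy as np, cv2
from workcell import manip
def cap(n,f=None):
    c=manip.capture(n)
    if f: cv2.imwrite('pics/'+f,c['pixels'][:,:,::-1])
    np.savez('/tmp/'+n+'.npz',**c); return c
def load(n): return dict(np.load('/tmp/'+n+'.npz'))
def ray(c,u,v):
    K=c['K']; k=float(c['k1'])
    p=cv2.undistortPoints(np.array([[[u,v]]],float),K,np.array([k,0,0,0,0.]))[0,0]
    return np.array([p[0],p[1],1.])
def plane(c,u,v,z):
    T=c['extrinsics']; d=T[:3,:3]@ray(c,u,v); o=T[:3,3]
    return o+d*(z-o[2])/d[2]
def depth(c,u,v):
    T=c['extrinsics']; z=c['z_map'][int(round(v)),int(round(u))]
    return T[:3,:3]@(ray(c,u,v)*z)+T[:3,3]
E
python3 - <<'E'
from h import *
a=cap('top','top.png'); b=cap('scene','scene.png')
for c in(a,b): print(c['extrinsics'].round(3).tolist(),c['K'].tolist(),c['k1'])
print(manip.get_obs())
E
```

```text
[[-0.014, -0.997, 0.078, 0.425], [-1.0, 0.014, 0.002, -0.009], [-0.003, -0.078, -0.997, 1.596], [0.0, 0.0, 0.0, 1.0]] [[434.9562736654232, 0.0, 257.7365280640606], [0.0, 434.9562736654232, 192.07031350191806], [0.0, 0.0, 1.0]] -0.033365703127724834
[[-0.586, 0.431, -0.687, 1.259], [0.81, 0.31, -0.497, 0.461], [-0.001, -0.848, -0.531, 0.653], [0.0, 0.0, 0.0, 1.0]] [[363.9079191261718, 0.0, 255.19165893927968], [0.0, 363.9079191261718, 189.25626658433345], [0.0, 0.0, 1.0]] -0.10161615856707999
{'t': 0.1, 'joint_positions': array([ 1.18296517e+00,  2.76520876e-01,  1.50601851e+00,  1.99294986e-06,
        1.36067283e+00, -1.20992142e-01]), 'joint_vel': array([-0.00075902, -0.00215711, -0.00200087, -0.00060592, -0.00131958,
       -0.0004681 ]), 'joint_efforts': array([ 1.54958558e-03, -4.17694223e+01, -2.46406567e+01, -2.41787866e-04,
        5.85554997e-03,  4.29215277e-05]), 'position': array([0.15144877, 0.55423534, 0.24452761]), 'ee_rot': array([-3.13998517e+00, -1.97410483e-04,  2.87475307e+00]), 'contact_force': array([-0.27111325, -0.40733123, -0.06865431]), 'wrist_torque': array([-0.03383823,  0.03142916,  0.03661676]), 'grip_force': 0.0, 'gripper_width': 0.08556611127298182}
```

View pics/top.png

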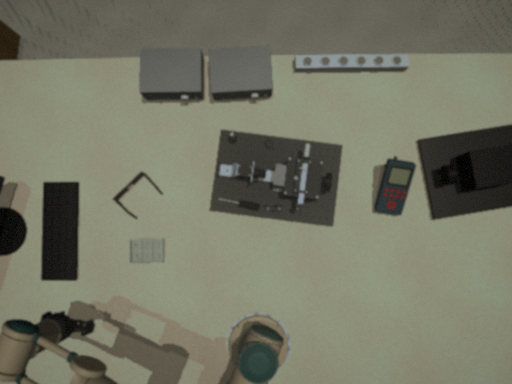

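View pics/scene.png

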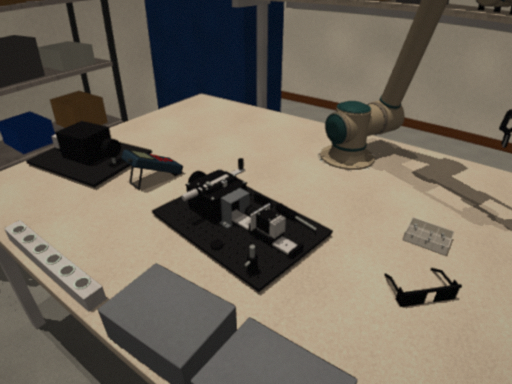

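The top view shows the breadboard with corners at about (221,130), (342,145), (333,225) and (210,211). The laser head is near (255,172), the hood near (279,175) and the box near (303,178). The slide's scale is probably the light strip near (303,175). Next I'll measure the board and enlarge it.

```bash
python3 - <<'E'
from h import *
a=load('top'); 
P=[plane(a,u,v,.023) for u,v in((221,130),(342,145),(333,225),(210,211))]
for p in P: print(p.round(4))
c=sum(P)/4; e=(P[0]+P[3]-P[1]-P[2]); print('centre',c,'yaw of +y',np.degrees(np.arctan2(e[1],e[0])))
I=a['pixels'][125:230,205:347,::-1]
I=cv2.resize(I,None,fx=5.5,fy=5.5,interpolation=cv2.INTER_CUBIC)
cv2.imwrite('pics/topc.png',cv2.LUT(I,(255*(np.arange(256)/255)**.6).astype('uint8')))
E
```

```text
[0.7785 0.1256 0.023 ]
[ 0.7165 -0.3173  0.023 ]
[ 0.4249 -0.2762  0.023 ]
[0.4816 0.1675 0.023 ]
centre [ 0.60034758 -0.07512453  0.023     ] yaw of +y 82.37502637177107
```

View pics/topc.png

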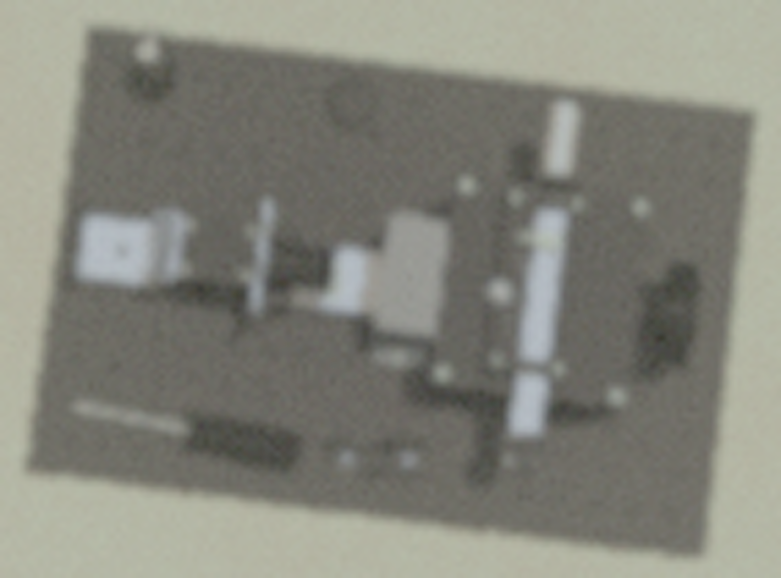

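The enlarged crop shows:
- **Laser head:** heat sink at crop (155–187, 245), flange at (263, 255).
- **Hood:** (385–445, 275).
- **Slide:** knob near (485, 465), bar at (528, 405).
- **Scale:** the strip along x≈545.

Now I'll convert these to board coordinates.

```bash
cat >> h.py <<'E'
C=np.array([.6003,-.0751]); YA=np.radians(-7.62)
R2=np.array([[np.cos(YA),-np.sin(YA)],[np.sin(YA),np.cos(YA)]])
def b(p): return R2.T@(np.array(p)[:2]-C)
E
python3 - <<'E'
from h import *
a=load('top')
f=lambda x,y:(205+(x+.5)/5.5-.5,125+(y+.5)/5.5-.5)
for n,x,y,z in(('sink rear',155,243,.099),('sink front',187,243,.099),('flange',263,255,.103),('hood mouth',388,270,.103),('hood end',448,280,.103),('knob?',485,465,.15),('sc out',510,438,.12)):
    p=plane(a,*f(x,y),z); print(n,p.round(3),b(p).round(3))
o=manip.get_obs(); q=o['position']; print('tcp board',b(q),q[2])
dw=R2@np.array([0,.20]) + C - q[:2]
y=o['ee_rot'][2]; tx=np.array([np.cos(y),np.sin(y)]); ty=np.array([np.sin(y),-np.cos(y)])
print('shift to board (0,.20): tool x,y',dw@tx,dw@ty,'roll',-(np.radians(172.38)-y))
E
```

```text
sink rear [0.624 0.079 0.099] [0.003 0.156]
sink front [0.624 0.059 0.099] [0.006 0.136]
flange [0.615 0.011 0.103] [0.003 0.087]
hood mouth [ 0.605 -0.067  0.103] [0.003 0.008]
hood end [ 0.598 -0.105  0.103] [ 0.001 -0.03 ]
knob? [ 0.479 -0.122  0.15 ] [-0.114 -0.063]
sc out [ 0.497 -0.14   0.12 ] [-0.094 -0.078]
tcp board [-0.52833893  0.56425914] 0.24452760888708674
shift to board (0,.20): tool x,y -0.572222503050821 -0.2904963889194118 roll -0.13384549818876845
```

```bash
python3 -m pendant '[{"gripper":1,"x":-0.285,"y":-0.145,"z":-0.02,"roll":-0.134},{"gripper":1,"x":-0.572,"y":-0.29,"z":0,"roll":-0.134},{"gripper":1,"x":-0.572,"y":-0.29,"z":0,"roll":-0.134},{"gripper":1,"x":-0.572,"y":-0.29,"z":0,"roll":-0.134},{"gripper":1,"x":-0.572,"y":-0.29,"z":0,"roll":-0.134},{"gripper":1,"x":-0.572,"y":-0.29,"z":0,"roll":-0.134},{"gripper":1,"x":-0.572,"y":-0.29,"z":0,"roll":-0.134},{"gripper":1,"x":-0.572,"y":-0.29,"z":0,"roll":-0.134},{"gripper":1,"x":-0.572,"y":-0.29,"z":0,"roll":-0.134},{"gripper":1,"x":-0.572,"y":-0.29,"z":0,"roll":-0.134}]' 60
python3 - <<'E'
from h import *
o=manip.get_obs(); print(b(o['position']),o['position'],o['ee_rot'],o['t'])
E
```

```text
t: 1.1
position: [0.5231, 0.2174, 0.2457]
ee_rot: [3.141, -0.001, 3.009]
contact_force: [0.9, 1.1, 0.5]
gripper_width: -0.0002
grip_force: 0.0
[-0.11528005  0.27965486] [0.52312085 0.21737172 0.24572044] [ 3.14144252e+00 -6.18096155e-04  3.00851751e+00] 1.1
```

Now the remaining −0.115 in x and −0.08 in y, then a wrist look.

```bash
python3 -m pendant '[{"gripper":1,"x":-0.05,"y":-0.04},{"gripper":1,"x":-0.115,"y":-0.08},{"gripper":1,"x":-0.115,"y":-0.08},{"gripper":1,"x":-0.115,"y":-0.08},{"gripper":1,"x":-0.115,"y":-0.08},{"gripper":1,"x":-0.115,"y":-0.08}]'
python3 - <<'E'
from h import *
c=cap('wrist','w1.png'); o=manip.get_obs(); print(b(o['position']),o['position'],o['ee_rot'],o['t'],c['extrinsics'].round(3).tolist())
E
```

```text
[-0.10762377  0.27480825] [0.53006685 0.21155267 0.24531672] [-3.13633868  0.00736218  3.00417749] 1.15 [[0.132, 0.943, 0.307, 0.445], [0.991, -0.126, -0.04, 0.228], [0.0, 0.309, -0.951, 0.374], [0.0, 0.0, 0.0, 1.0]]validation failed for argument at $[0]...
```

View pics/w1.png

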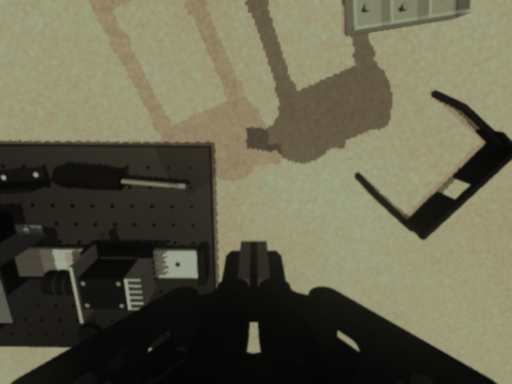

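The wrist image shows the laser block at (110,285), the heat sink fins at (133,293) and the rail's free end at (195,262). The move was refused because each row needs every key.

```bash
python3 -m pendant '[{"gripper":1,"x":-0.04,"y":-0.03,"z":0,"roll":0},{"gripper":1,"x":-0.108,"y":-0.08,"z":0,"roll":0},{"gripper":1,"x":-0.108,"y":-0.08,"z":0,"roll":0},{"gripper":1,"x":-0.108,"y":-0.08,"z":0.05,"roll":0},{"gripper":1,"x":-0.108,"y":-0.08,"z":0.05,"roll":0},{"gripper":1,"x":-0.108,"y":-0.08,"z":0.05,"roll":0}]'
python3 - <<'E'
from h import *
c=cap('wrist','w2.png'); o=manip.get_obs(); print(b(o['position']),o['position'],o['ee_rot'],o['t'])
E
```

```text
t: 1.75
position: [0.6174, 0.1257, 0.1951]
ee_rot: [-3.141, -0.004, 3.009]
contact_force: [0.4, 0.1, 0.7]
gripper_width: -0.0001
grip_force: 0.0
[-0.00847692  0.20185614] [0.61866454 0.12609767 0.19694894] [3.14117929e+00 4.97681842e-04 3.00940227e+00] 1.8
```

View pics/w2.png

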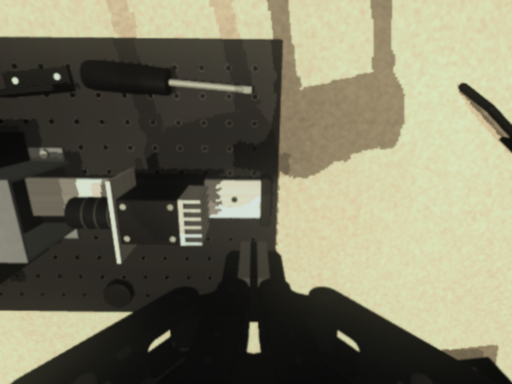

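The wrist image shows the heat sink's rear edge at (203, 198–246), the flange at (118, 170–262), the hood at the left around (20, 150–262), and board corners at (281,38) and (275,309).

```bash
python3 - <<'E'
from h import *
c=load('wrist')
for n,u,v,z in(('cornA',281,38,.023),('cornB',275,309,.023),('sink',203,198,.099),('sink',203,246,.099),('block',121,194,.099),('block',118,243,.099),('flange',122,263,.103),('flange',134,170,.103),('hood',27,262,.103)):
    p=plane(c,u,v,z); print(n,p.round(4),b(p).round(4), b(depth(c,u,v)).round(4),depth(c,u,v)[2].round(3))
E
```

```text
cornA [0.4874 0.169  0.023 ] [-0.1443  0.2269] [-0.1485  0.2288] 0.0
cornB [0.7779 0.1314 0.023 ] [0.1486 0.2283] [-0.0219  0.2093] 0.239
sink [0.6055 0.0878 0.099 ] [-0.0165  0.1621] [-0.0067  0.1567] 0.069
sink [0.647 0.08  0.099] [0.0257 0.1599] [0.0649 0.1455] 0.022
block [0.5937 0.0241 0.099 ] [-0.0197  0.0975] [-0.0156  0.0912] 0.085
block [0.6349 0.0102 0.099 ] [0.023  0.0892] [0.0218 0.0904] 0.101
flange [0.6517 0.0108 0.103 ] [0.0395 0.0919] [0.0867 0.0514] 0.022
flange [0.5755 0.041  0.103 ] [-0.0399  0.1118] [-0.0289  0.0912] 0.053
hood [ 0.6404 -0.0683  0.103 ] [0.0388 0.0121] [0.0395 0.0111] 0.102
```

```bash
python3 -m pendant '[{"gripper":1,"x":-0.01,"y":0,"z":0.05,"roll":0},{"gripper":1,"x":-0.01,"y":0,"z":0.1,"roll":0},{"gripper":1,"x":-0.01,"y":0,"z":0.118,"roll":0},{"gripper":1,"x":-0.01,"y":-0.015,"z":0.118,"roll":0},{"gripper":1,"x":-0.01,"y":-0.025,"z":0.118,"roll":0},{"gripper":1,"x":-0.01,"y":-0.035,"z":0.118,"roll":0},{"gripper":1,"x":-0.01,"y":-0.045,"z":0.118,"roll":0},{"gripper":1,"x":-0.01,"y":-0.055,"z":0.118,"roll":0},{"gripper":1,"x":-0.01,"y":-0.065,"z":0.118,"roll":0},{"gripper":1,"x":-0.01,"y":-0.075,"z":0.118,"roll":0}]'
python3 -m pendant '[{"gripper":1,"x":0,"y":-0.008,"z":0,"roll":0},{"gripper":1,"x":0,"y":-0.014,"z":0,"roll":0},{"gripper":1,"x":0,"y":-0.018,"z":0,"roll":0},{"gripper":1,"x":0,"y":-0.018,"z":0,"roll":0}]'
python3 -c "
from h import *
print(b(manip.get_obs()['position']))"
```

```text
t: 2.8
position: [0.6193, 0.049, 0.079]
ee_rot: [3.141, 0.002, 3.009]
contact_force: [1.7, 3.8, 2.1]
gripper_width: -0.0002
grip_force: 1.9
t: 3.2
position: [0.6155, 0.0309, 0.0776]
ee_rot: [-3.14, -0.001, 3.009]
contact_force: [-0.6, 0.6, 0.3]
gripper_width: -0.0002
grip_force: 0.0
[0.00101342 0.10708509]
```

```bash
python3 -m pendant '[{"gripper":1,"x":0,"y":-0.003,"z":0,"roll":0},{"gripper":1,"x":0,"y":-0.006,"z":0,"roll":0},{"gripper":1,"x":0,"y":-0.008,"z":0,"roll":0}]'
python3 -m pendant '[{"gripper":1,"x":0,"y":-0.002,"z":0,"roll":0},{"gripper":1,"x":0,"y":-0.003,"z":0,"roll":0}]'
python3 -c "
from h import *
print(b(manip.get_obs()['position']))"
```

```text
t: 3.5
position: [0.6144, 0.0243, 0.0776]
ee_rot: [3.141, -0.002, 3.009]
contact_force: [0.4, 2.5, -0.8]
gripper_width: -0.0004
grip_force: 1.6
t: 3.7
position: [0.614, 0.0212, 0.0776]
ee_rot: [3.141, -0.002, 3.009]
contact_force: [0.4, 5.5, -1.3]
gripper_width: 0.0002
grip_force: 2.9
[0.00080529 0.09724921]
```

```bash
for i in 1 2 3; do python3 -m pendant '[{"gripper":1,"x":0,"y":-0.002,"z":0,"roll":0},{"gripper":1,"x":0,"y":-0.003,"z":0,"roll":0}]' | grep -E 'pos|contact'
python3 -c "
from h import *
print(b(manip.get_obs()['position']))"; done
```

```text
position: [0.614, 0.0211, 0.0777]
contact_force: [1.0, 12.9, -2.5]
[0.00081502 0.09716825]
position: [0.614, 0.021, 0.0777]
contact_force: [2.4, 20.8, -1.8]
[0.00083318 0.0971094 ]
position: [0.6141, 0.021, 0.0778]
contact_force: [3.3, 29.9, -3.0]
[0.00088985 0.09707352]
```

The laser head is home: the force climbs at a fixed position. I'll retreat, lift and go over the lid to look.

```bash
python3 -m pendant '[{"gripper":1,"x":0,"y":0.015,"z":0,"roll":0},{"gripper":1,"x":0,"y":0.04,"z":0,"roll":0},{"gripper":1,"x":0,"y":0.04,"z":-0.05,"roll":0},{"gripper":1,"x":0,"y":0.04,"z":-0.1,"roll":0},{"gripper":1,"x":0,"y":0.02,"z":-0.145,"roll":0},{"gripper":1,"x":-0.01,"y":-0.03,"z":-0.145,"roll":0},{"gripper":1,"x":-0.01,"y":-0.08,"z":-0.145,"roll":0},{"gripper":1,"x":-0.01,"y":-0.13,"z":-0.145,"roll":0},{"gripper":1,"x":-0.01,"y":-0.17,"z":-0.145,"roll":0},{"gripper":1,"x":-0.01,"y":-0.17,"z":-0.145,"roll":0}]'
python3 -m pendant '[{"gripper":1,"x":0,"y":0,"z":0,"roll":0},{"gripper":1,"x":0,"y":0,"z":0,"roll":0}]' | grep pos
python3 - <<'E'
from h import *
c=cap('wrist','w3.png'); o=manip.get_obs(); print(b(o['position']),o['position'],o['ee_rot'],o['t'])
E
```

```text
t: 5.3
position: [0.5998, -0.1644, 0.223]
ee_rot: [-3.136, -0.0, 3.003]
contact_force: [-0.4, -0.2, 0.2]
gripper_width: 0.0
grip_force: 0.0
position: [0.6008, -0.1573, 0.223]
[ 0.01142552 -0.08082875] [ 0.60090655 -0.15673002  0.2230412 ] [ 3.14155442e+00 -2.45006121e-04  3.01002440e+00] 5.55
```

View pics/w3.png

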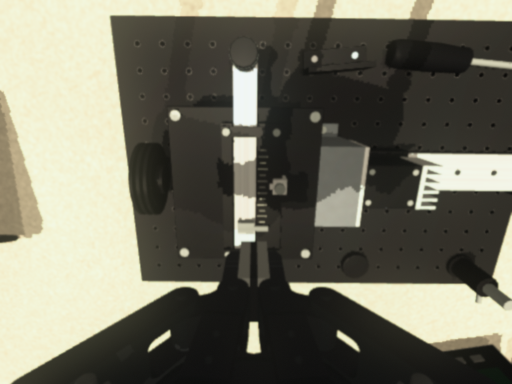

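The laser's flange now sits against the hood at (366,187). The knob top is at (244,53), the slide pointer near (250–268,229) and the cursor at (279,186) with its tip to the left. I'll enlarge the scale.

```bash
python3 - <<'E'
from h import *
c=load('wrist')
I=c['pixels'][165:245,220:300,::-1]
I=cv2.resize(I,None,fx=7.5,fy=7.5,interpolation=cv2.INTER_CUBIC)
cv2.imwrite('pics/w3c.png',cv2.LUT(I,(255*(np.arange(256)/255)**.6).astype('uint8')))
for u,v in((244,53),(260,229),(280,186),(265,210),(300,220)): p=depth(c,u,v); print(u,v,p.round(4),b(p).round(4))
for u,v in((265,229),(271,186)): print(b(plane(c,u,v,.13)),b(plane(c,u,v,.12)))
E
```

```text
244 53 [ 0.4933 -0.1481  0.149 ] [-0.0964 -0.0865]
260 229 [ 0.6232 -0.1539  0.1233] [ 0.0332 -0.075 ]
280 186 [ 0.5857 -0.134   0.1325] [-0.0066 -0.0603]
265 210 [ 0.6084 -0.1478  0.1195] [ 0.0177 -0.0709]
300 220 [ 0.6265 -0.1183  0.1071] [ 0.0317 -0.0393]
[ 0.0301884  -0.07116579] [ 0.03463508 -0.07072889]
[-0.00591353 -0.06701958] [-0.00310206 -0.06639487]
```

View pics/w3c.png

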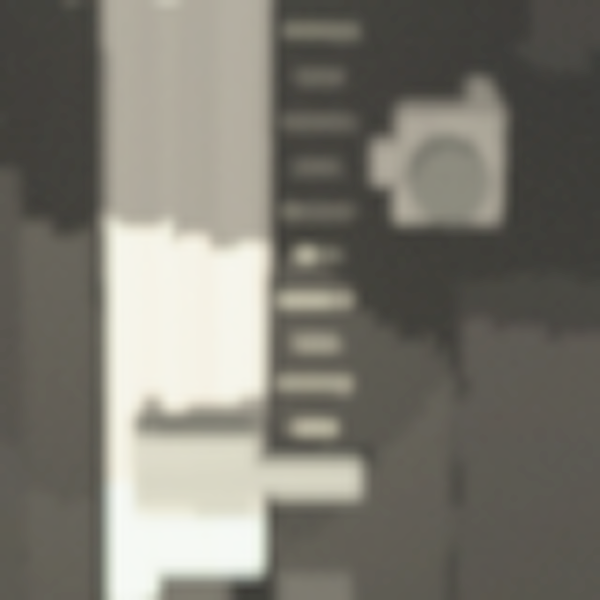

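The crop shows the slide pointer spanning rows 455–502 (centre 478) with its tip at column 364, and the cursor tip spanning rows 139–187 (centre 163) at column 370. That comes to about 7 ticks.

```bash
python3 - <<'E'
from h import *
c=load('wrist')
g=lambda x,y:(220+(x+.5)/7.5-.5,165+(y+.5)/7.5-.5)
for n,x,y in(('ptr',330,478),('cur',380,163),('cur',384,163),('tick',320,300),('tick',320,210)):
    u,v=g(x,y); p=depth(c,u,v); print(n,u,v,p[2].round(4),b(p).round(4))
for z in(.122,.1235,.125): print(z,[b(plane(c,*g(x,y),z)).round(4) for x,y in((362,455),(362,478),(362,502),(372,139),(372,163),(372,187))])
print('ticks',[b(plane(c,*g(318,y),.1195))[0].round(4) for y in (30,76,122,166,210,255,300,343,384,428)])
# knob top
m=(c['pixels'][30:75,220:270].max(2)<60); 
print(b(plane(c,244,53,.15)))
zz=c['z_map']; h=np.array([[depth(c,u,v)[2] for u in range(225,265)] for v in range(32,76)])
k=(h>.14)&(h<.16); v,u=np.nonzero(k); print('knob px',u.mean()+225,v.mean()+32,k.sum(),np.ptp(u),np.ptp(v), b(plane(c,u.mean()+225,v.mean()+32,.15)))
E
```

```text
ptr 263.56666666666666 228.3 0.1239 [ 0.0323 -0.0721]
cur 270.23333333333335 186.3 0.1219 [-0.0034 -0.0671]
cur 270.76666666666665 186.3 0.1227 [-0.0036 -0.0667]
tick 262.23333333333335 204.56666666666666 0.1194 [ 0.013  -0.0733]
tick 262.23333333333335 192.56666666666666 0.12 [ 0.0025 -0.0734]
0.122 [array([ 0.0303, -0.0685]), array([ 0.0331, -0.0685]), array([ 0.036 , -0.0684]), array([-0.0061, -0.068 ]), array([-0.0034, -0.068 ]), array([-0.0007, -0.0679])]
0.1235 [array([ 0.0297, -0.0686]), array([ 0.0324, -0.0685]), array([ 0.0353, -0.0685]), array([-0.0065, -0.0681]), array([-0.0038, -0.0681]), array([-0.0012, -0.068 ])]
0.125 [array([ 0.029 , -0.0687]), array([ 0.0318, -0.0686]), array([ 0.0347, -0.0686]), array([-0.0069, -0.0682]), array([-0.0043, -0.0681]), array([-0.0016, -0.0681])]
ticks [np.float64(-0.0173), np.float64(-0.0123), np.float64(-0.0073), np.float64(-0.0024), np.float64(0.0026), np.float64(0.0077), np.float64(0.0129), np.float64(0.018), np.float64(0.0228), np.float64(0.0281)]
[-0.09626993 -0.08648697]
knob px 243.59367088607596 52.639240506329116 790 29 33 [-0.09647111 -0.08673464]
```

```bash
python3 -m pendant '[{"gripper":0,"x":0.05,"y":-0.006,"z":0,"roll":0},{"gripper":0,"x":0.1,"y":-0.006,"z":0,"roll":0},{"gripper":0,"x":0.108,"y":-0.006,"z":0,"roll":0},{"gripper":0,"x":0.108,"y":-0.006,"z":0,"roll":0},{"gripper":0,"x":0.108,"y":-0.006,"z":0.03,"roll":0},{"gripper":0,"x":0.108,"y":-0.006,"z":0.03,"roll":0}]' 60
python3 - <<'E'
from h import *
o=manip.get_obs(); print(b(o['position']),o['position'],o['ee_rot'],o['t'])
c=cap('wrist','w4.png')
E
```

```text
t: 6.15
position: [0.4928, -0.1482, 0.1908]
ee_rot: [3.14, -0.004, 3.01]
contact_force: [-1.5, 0.1, -1.0]
gripper_width: 0.0843
grip_force: 0.0
[-0.09687361 -0.08670394] [ 0.4927847  -0.14819261  0.1907549 ] [ 3.1400981  -0.004131    3.01018909] 6.15
```

View pics/w4.png

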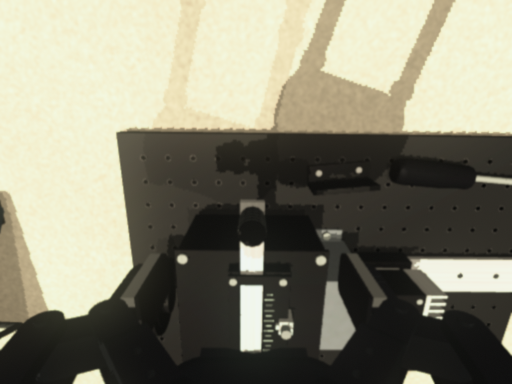

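The knob at (252,228) is centred between the open fingers, with the cursor visible at (285,328). I'll lower and grip.

```bash
python3 -m pendant '[{"gripper":0,"x":0,"y":0,"z":0.03,"roll":0},{"gripper":0,"x":0,"y":0,"z":0.055,"roll":0},{"gripper":0,"x":0,"y":0,"z":0.055,"roll":0},{"gripper":0.5,"x":0,"y":0,"z":0.055,"roll":0},{"gripper":1,"x":0,"y":0,"z":0.055,"roll":0},{"gripper":1,"x":0,"y":0,"z":0.055,"roll":0},{"gripper":1,"x":0,"y":0,"z":0.055,"roll":0},{"gripper":1,"x":0,"y":0,"z":0.055,"roll":0},{"gripper":1,"x":0,"y":0,"z":0.055,"roll":0},{"gripper":1,"x":0,"y":0,"z":0.055,"roll":0}]' 60
python3 - <<'E'
from h import *
o=manip.get_obs(); print(b(o['position']),o['position'],o['ee_rot'],o['t'])
E
```

```text
t: 7.2
position: [0.4935, -0.1493, 0.139]
ee_rot: [3.141, 0.002, 3.009]
contact_force: [0.4, 0.7, 6.3]
gripper_width: 0.0158
grip_force: 58.4
[-0.09601782 -0.08771033] [ 0.49349949 -0.1493036   0.13902786] [3.14149476e+00 1.56677245e-03 3.00861254e+00] 7.2
```

```bash
python3 -m pendant '[{"gripper":1,"x":0.004,"y":0,"z":-0.002,"roll":0},{"gripper":1,"x":0.009,"y":0,"z":-0.002,"roll":0},{"gripper":1,"x":0.014,"y":0,"z":-0.002,"roll":0},{"gripper":1,"x":0.019,"y":0,"z":-0.002,"roll":0},{"gripper":1,"x":0.024,"y":0,"z":-0.002,"roll":0},{"gripper":1,"x":0.029,"y":0,"z":-0.002,"roll":0},{"gripper":1,"x":0.033,"y":0,"z":-0.002,"roll":0},{"gripper":1,"x":0.036,"y":0,"z":-0.002,"roll":0},{"gripper":1,"x":0.036,"y":0,"z":-0.002,"roll":0},{"gripper":1,"x":0.036,"y":0,"z":-0.002,"roll":0}]' 60
python3 - <<'E'
from h import *
o=manip.get_obs(); print(b(o['position']),o['position'],o['ee_rot'],o['t'])
c=cap('wrist','w5.png')
E
```

```text
t: 8.2
position: [0.4599, -0.1445, 0.1392]
ee_rot: [3.14, 0.005, 3.008]
contact_force: [8.9, 1.2, -10.9]
gripper_width: 0.0159
grip_force: 59.0
[-0.1299556  -0.08738478] [ 0.45990457 -0.14448069  0.13921476] [3.14039572 0.00543027 3.0078008 ] 8.2
```

View pics/w5.png

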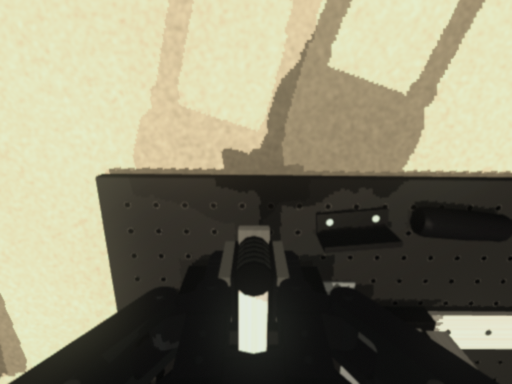

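The knob (254,268) is held between the fingers and has been pulled out. The gripper hides the pointers here. The TCP has moved 33.9 mm, so about 2 mm remains.

```bash
python3 -m pendant '[{"gripper":1,"x":0.001,"y":0,"z":0.001,"roll":0},{"gripper":1,"x":0.002,"y":0,"z":0.0015,"roll":0},{"gripper":1,"x":0.002,"y":0,"z":0.0015,"roll":0},{"gripper":1,"x":0.002,"y":0,"z":0.0015,"roll":0}]'
python3 - <<'E'
from h import *
o=manip.get_obs(); print(b(o['position']),o['position'],o['ee_rot'],o['t'])
s=cap('scene'); cap('top')
T=s['extrinsics']
def proj(x,y,z):
    w=np.r_[R2@[x,y]+C,z]; p=np.linalg.inv(T)@np.r_[w,1]; d=np.array([float(s['k1']),0,0,0,0.])
    return cv2.projectPoints(p[None,:3],np.zeros(3),np.zeros(3),s['K'],d)[0].ravel()
u,v=proj(-.004,-.068,.1235); print(u,v)
u,v=int(u),int(v); I=s['pixels'][v-30:v+30,u-40:u+40,::-1]
I=cv2.resize(I,None,fx=10,fy=10,interpolation=cv2.INTER_CUBIC)
cv2.imwrite('pics/s2.png',cv2.LUT(I,(255*(np.arange(256)/255)**.6).astype('uint8')))
print(u-40,v-30)
E
```

```text
t: 8.65
position: [0.4595, -0.1445, 0.1391]
ee_rot: [3.141, 0.009, 3.008]
contact_force: [9.9, 2.5, -4.7]
gripper_width: 0.0157
grip_force: 59.8
[-0.13032858 -0.08741571] [ 0.45953078 -0.14446189  0.13910493] [3.14061424 0.00920328 3.00758158] 8.65
221.9287611400048 179.66236505312776
181 149
```

View pics/s2.png

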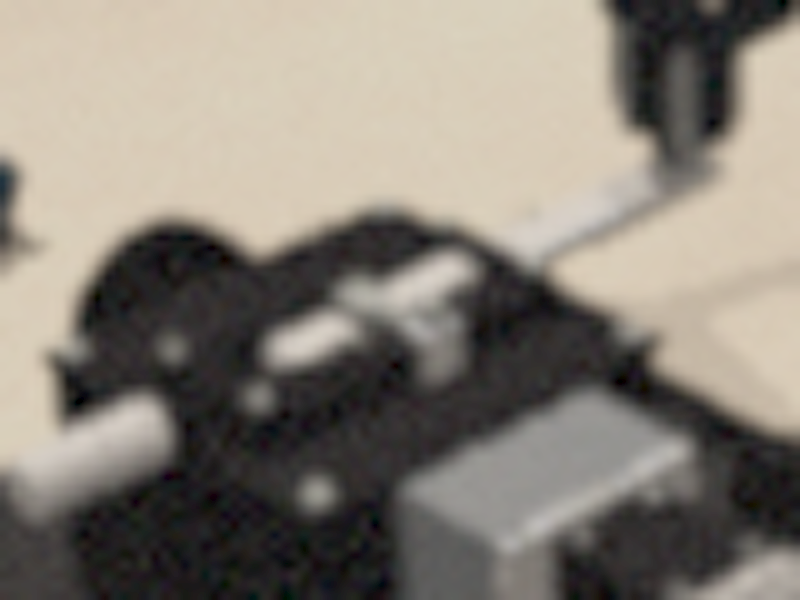

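The scene crop shows the pointer (~(345,295)) and the cursor (~(430,340)) nearly in line across the scale. The TCP has moved 34.3 mm against 36 wanted, so I'll creep on.

```bash
python3 -m pendant '[{"gripper":1,"x":0,"y":0,"z":0,"roll":0},{"gripper":1,"x":0,"y":0,"z":0,"roll":0},{"gripper":1,"x":0,"y":0,"z":0,"roll":0}]' |grep -E 'pos|cont'
python3 -c "
from h import *
print(b(manip.get_obs()['position']))"
python3 -m pendant '[{"gripper":1,"x":0.001,"y":0,"z":0,"roll":0},{"gripper":1,"x":0.001,"y":0,"z":0,"roll":0},{"gripper":1,"x":0.001,"y":0,"z":0,"roll":0}]'|grep -E 'pos|cont'
python3 -c "
from h import *
print(b(manip.get_obs()['position']))"
```

```text
position: [0.4595, -0.1445, 0.1391]
contact_force: [9.0, 1.6, -4.4]
[-0.13032225 -0.08741005]
position: [0.4585, -0.1443, 0.1391]
contact_force: [9.3, 1.9, -4.4]
[-0.1313368  -0.08739261]
```

```bash
python3 -m pendant '[{"gripper":1,"x":0.0006,"y":0,"z":0,"roll":0},{"gripper":1,"x":0.0006,"y":0,"z":0,"roll":0},{"gripper":1,"x":0.0006,"y":0,"z":0,"roll":0}]'|grep -E 'cont'
cat > prof.py <<'E'
from h import *
print('tcp',b(manip.get_obs()['position']))
s=manip.capture('scene'); A=np.mean([s['pixels'].mean(2)]+[manip.capture('scene')['pixels'].mean(2) for _ in range(7)],0).astype('f')
I0=cv2.imread('pics/scene.png').mean(2).astype('f')
T=np.linalg.inv(s['extrinsics']); d=np.array([float(s['k1']),0,0,0,0.])
X=np.arange(-.03,.055,.001)
def prof(I,y,z):
    W=np.array([np.r_[R2@[x,y]+C,z,1] for x in X]); P=(T@W.T).T[:,:3].copy()
    q=cv2.projectPoints(P,np.zeros(3),np.zeros(3),s['K'],d)[0].reshape(-1,2).astype('f')
    return cv2.remap(I,q[:,:1],q[:,1:],cv2.INTER_LINEAR).ravel()
def peak(p,lo,hi):
    m=(X>=lo)&(X<=hi); w=p[m]-p[m].min()-.4*np.ptp(p[m]); w=np.clip(w,0,None); return (w@X[m]/w.sum()*1000).round(2),int(p[m].max()),int(p[m].min())
for y in (-.080,-.078,-.076,-.074,-.072,-.070,-.068,-.066,-.064,-.062,-.060):
    a=prof(A,y,.1235); z=prof(I0,y,.1235)
    print(y,'now',peak(a,-.02,.016),'init near cursor',peak(z,-.02,.016),'init ptr',peak(z,.02,.048))
E
python3 prof.py
```

```text
contact_force: [9.8, 2.2, -4.9]
tcp [-0.13183337 -0.08737347]
-0.08 now (np.float64(-10.26), 170, 95) init near cursor (np.float64(-1.72), 162, 156) init ptr (np.float64(25.44), 158, 76)
-0.078 now (np.float64(-9.67), 173, 86) init near cursor (np.float64(1.46), 165, 159) init ptr (np.float64(25.34), 163, 69)
-0.076 now (np.float64(-9.6), 170, 75) init near cursor (np.float64(-2.91), 161, 153) init ptr (np.float64(25.86), 158, 61)
-0.074 now (np.float64(-9.94), 159, 64) init near cursor (np.float64(-9.24), 150, 138) init ptr (np.float64(26.69), 145, 50)
-0.072 now (np.float64(-9.97), 147, 52) init near cursor (np.float64(-12.22), 139, 114) init ptr (np.float64(27.58), 125, 40)
-0.07 now (np.float64(-9.11), 131, 41) init near cursor (np.float64(-10.05), 125, 86) init ptr (np.float64(28.74), 102, 30)
-0.068 now (np.float64(-7.08), 119, 34) init near cursor (np.float64(-7.56), 110, 59) init ptr (np.float64(30.26), 83, 23)
-0.066 now (np.float64(-4.78), 115, 27) init near cursor (np.float64(-4.93), 99, 38) init ptr (np.float64(31.99), 63, 17)
-0.064 now (np.float64(-2.59), 118, 21) init near cursor (np.float64(-2.59), 106, 23) init ptr (np.float64(33.31), 45, 14)
-0.062 now (np.float64(-1.27), 124, 19) init near cursor (np.float64(-1.22), 115, 19) init ptr (np.float64(34.8), 29, 16)
-0.06 now (np.float64(-0.96), 114, 16) init near cursor (np.float64(-0.98), 107, 14) init ptr (np.float64(36.42), 21, 12)
```

```bash
cat > prof2.py <<'E'
exec(open('prof.py').read().split('for y in (-.080')[0])
X=np.arange(-.035,.06,.001)
for y in (-.078,-.076,-.074,-.072,-.070,-.068,-.066):
    D=prof(A,y,.1235)-1.05*prof(I0,y,.1235)
    print(y,' '.join(f'{v:.0f}' for v in D[::2]))
print('X',' '.join(f'{v*1000:.0f}' for v in X[::2]))
c=manip.capture('wrist')
h=np.array([[depth(c,u,v)[2] for u in range(230,280)] for v in range(225,300)])
k=(h>.143)&(h<.156); v,u=np.nonzero(k); print('knob',k.sum(),u.min()+230,u.max()+230,v.min()+225,v.max()+225,u.mean()+230,v.mean()+225,b(plane(c,u.mean()+230,v.mean()+225,.15)))
np.savez('/tmp/wrist.npz',**c)
E
python3 prof2.py
```

```text
tcp [-0.13185504 -0.08742232]
-0.078 1 1 1 1 1 1 2 2 1 1 1 1 -1 -5 -14 -25 -41 -55 -63 -72 -80 -85 -75 -52 -29 -13 -4 -0 1 2 4 12 22 37 41 33 21 9 -13 -36 -69 -106 -127 -138 -124 -89 -48 -23
-0.076 1 1 1 1 0 1 2 2 1 0 0 1 0 -2 -5 -17 -32 -50 -64 -76 -88 -92 -77 -57 -35 -15 -5 1 3 2 3 7 17 26 37 38 30 16 3 -20 -43 -80 -111 -126 -114 -84 -50 -20
-0.074 1 1 1 1 0 0 1 2 1 0 0 0 1 1 1 -4 -18 -33 -54 -72 -84 -82 -77 -60 -38 -20 -6 1 4 3 2 5 9 17 27 35 29 21 9 -3 -26 -53 -86 -99 -91 -72 -44 -24
-0.072 1 2 2 1 1 1 1 2 2 1 -0 -0 0 2 3 5 1 -12 -30 -56 -63 -67 -65 -61 -39 -20 -7 -0 2 4 2 1 3 9 16 17 22 16 13 2 -10 -34 -53 -66 -64 -53 -36 -21
-0.07 0 3 3 2 2 2 2 2 2 2 0 -0 -0 0 3 7 12 7 -6 -27 -41 -47 -50 -43 -36 -17 -8 -3 1 3 3 0 -1 1 1 -0 3 8 8 6 -5 -14 -26 -34 -38 -35 -25 -9
-0.068 -2 1 3 2 2 3 3 2 2 2 2 1 0 -1 2 7 12 18 6 -7 -19 -27 -30 -28 -20 -13 -7 -4 0 2 3 2 -2 -4 -10 -14 -14 -5 1 0 0 -3 -9 -13 -19 -21 -12 -1
-0.066 -2 -1 1 2 2 1 2 2 3 2 2 2 1 1 1 5 11 12 10 1 -5 -12 -14 -12 -9 -7 -4 -1 -0 1 1 2 0 -4 -10 -22 -17 -14 -8 -4 0 1 0 -4 -7 -7 -4 -1
X -35 -33 -31 -29 -27 -25 -23 -21 -19 -17 -15 -13 -11 -9 -7 -5 -3 -1 1 3 5 7 9 11 13 15 17 19 21 23 25 27 29 31 33 35 37 39 41 43 45 47 49 51 53 55 57 59
knob 1457 230 279 256 299 254.17089910775567 275.0686341798216 [-0.13668751 -0.08633259]
```

The scene images, before versus now, put the pointer's shift at about 36–37 mm with roughly 1 mm of noise. That agrees with the 35.9 mm TCP pull and the measured 36 mm gap. The pose is steady and the grip is firm, so I'm handing in.

```bash
python3 -c "
from h import *
o=manip.get_obs(); print(b(o['position']),o['grip_force'],o['contact_force'],o['t']); print(manip.finish_job())"
```

```text
[-0.13184249 -0.08740414] 59.79986071586609 [ 9.69522179  1.53804896 -4.22838982] 10.5
the job is handed in; nothing more can be done
None
```

I handed the job in at 10.5 s: the laser head is home against the hood, and the gripper is holding the attenuator slide about 36 mm out, with its pointer level with the cursor's to within about 1 mm as far as the blurry scene view could confirm.

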